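# Twist the amber lamp holder into the charger's bayonet socket

## Robot

A 7-joint arm with a two-finger parallel gripper is mounted at the origin on the work surface. World frame = base frame: x ahead of the robot, y to its left, z up, the work surface at z = 0. Lengths are in m, angles in rad, forces in N, time in s.
With the tool pointing down it reaches from about 0.425 to 0.925 m from the base axis. Payload 6.8 kg.
Tool frame: the origin (TCP) lies at the very end of the fingers, on their centre line; the grasp point (between the pads) lies 19 mm behind it; z points along the fingers, x is the direction in which the jaws open and shut, and the axes are right-handed (so a half turn about z gives the same grasp; the last joint's range is limited). The gripper opens to 85 mm and grips with 20 to 120 N. Pads are 22 mm wide; open, the fingers measure 114 mm over their backs; the gripper's body (76 mm by 85 mm) begins 54 mm behind the grasp point. The pads swing forward as they close: fully open they stand 13 mm farther back than shut.
Start: joints at [1.146, 0.477, 0.022, 1.555, -0.011, 1.109, -0.083], TCP at [0.21, -0.641, 0.231] pointing down, gripper open.
Joint ranges: [-2.96, 2.96], [-0.34, 2.1], [-1.41, 1.46], [0.24, 2.44], [-1.37, 4.51], [0.17, 1.92], [-2.96, 2.96]. Speed limits (rad/s): [2.39, 2.39, 3.14, 3.14, 3.14, 3.14, 3.14].

## Interface

Orientations are given as a rotation vector (axis times angle).
In Python, from bench import r, grab_frame gives the robot as it stands. The module is installed in compiled form; this text tells all that it offers.
- The arm moves only by the tool send_rows, never from a script. Its argument "series" is a list of rows, each a list of 2 entries, a list of its own where there are three numbers: the shift along the tool's x, y, z in m, then the turn, a rotation vector about the tool's x, y, z in units of 5 degrees (1.0 is 5 degrees). A call has 1 to 20 rows; each row shifts and turns the commanded pose from where the row before left it, along the tool's axes as they then stand; what a row does not reach is not made up. A row lasts 1/8 s, in which the tool goes at most 62.5 mm and 10.7 degrees, less where a joint would pass 70% of its speed; a pose out of reach is approached as far as the arm can. A call is refused whole if a number of a shift passes 0.0625 or a number of a turn 1, either way. A call with a gripper value outside its range is refused whole. "fingers" is the closure in counts, from 0 (fully open) to 255 (shut), set as the call begins (left out, the last holds). The fingers move at their own pace and stop on an object; "grip_force" is the grip in N (left out, the last holds). Time passes only in rows, so rows that do not move let the fingers close. It gives the time, the measured TCP pose, the force and the opening at its end, in the units of the state.
- r.get_obs(): the state, without advancing time (a new reading comes with each control period).
- grab_frame(name): name is "scene" or "side" or "wrist"; returns a dict with "frame" (420x560x3 uint8, red, green, blue), "fx", "fy", "cx", "cy" (pixels), "origin" and "rotation" of the camera in the world; the wrist camera has in their place "T_tool_cam" (4x4, takes a point from camera to tool coordinates, whose origin is the TCP and whose axes are the tool frame's). Camera axes: x right, y down, z forward; pixel columns grow to the right and rows downward; lengths in m; the calibration is good to about 2 mm. The wrist camera is an equidistant fisheye: a pixel r from the principal point sees the ray r / f radians off the axis. A picture is of the moment at which its call begins: read the wrist's pose just before it. There is no depth.
- r.hand_in(): hands the job in, once; it reports no verdict.
The state is a dict: "clock": time; "joints": joint angles; "qvel": joint speeds; "tau": joint torques, N m; "tcp_pos": TCP position; "orientation": TCP orientation; "contact_force": force on the tool from outside, world axes, zero at the start; "moment": the same for the moment, N m; "grip_width": finger opening in m.
Only numpy, scipy, OpenCV 4.12 (cv2) and the standard library are available. Lean on these libraries where they do the work, as an engineer would, in place of code of your own. Each camera call takes 0.05 s, during which the arm holds its last target.

## Task

Pick up the amber lamp holder by its bar handle, feel its two tabs down through the notches of the bayonet socket in the green lamp box, press it gently against the sprung seal and twist it clockwise until its ramps have drawn it fully down and it is tight, then let go. Do not force it: keep the load of the holder on the socket below 40 N at all times, and leave the other things on the shelf where they are.

Things in the scene. Friction and masses are not known exactly. Their poses are not given: they have to be found in the camera images.
- holder_grip (a point): Amber lamp holder, loose, upright, about 0.2 kg. Point on its centre line, in the upright black bar handle on top, where to grip: the bar is 56 mm long (own x), 14 mm wide (own y), from 22 mm below to 14 mm above this point. Under the bar a black disc 60 mm wide, 4 thick; an amber lens 76 mm wide, 8 thick; then a grey barrel 48 mm wide, 28 high. z up. Same after half a turn.
- holder_foot (a point): Centre of the flat foot of the holder's barrel, 62 mm below the grip point, axes as holder_grip.
- holder_tab (a point): Tip of one of the holder's two brass tabs, 34 mm from its centre line, on its own +x (the other is opposite on -x): the tabs are in line with the bar handle. Each is 15 mm wide and 8 mm high, top face 10 mm and underside 2 mm above the foot.
- socket (a point): Bayonet socket on top of the fixed green lamp box (150 x 150 x 40 mm). Point on the socket's vertical centre line, 8 mm above the box top. z up, +x and -x towards the white index marks. Steel ring, bore 74 mm, with two inward lugs (inner diameter 54 mm) and between them two opposite notches 46 degrees wide for the tabs. The ring's top is up to 5 mm above or below this point.
- index_mark (a point): White mark on the box top, 60 mm along the socket's +x. The ring is fixed but was set carelessly: its notches lie somewhere 12 to 90 degrees anticlockwise (from above) of the marks, to be found by feel or sight; a tab passes within about 4 degrees of a notch's middle. Tabs standing on the flat lugs (level with the ring's top): holder foot 2 mm below the ring's top. In the notches it drops 16 mm further, to the seal.
- other_mark (a point): The opposite white mark, along -x. After the foot is pushed 2 to 5 mm into the seal, turn clockwise seen from above (the other way is blocked): from 9 degrees past the notch's middle the tabs run under the lugs, ramps draw the holder down to 5.5 mm over 36 degrees (follow it down), then level to a hard stop 66 degrees past the notch's middle. Friction keeps it there when released.
- seal (a joint): Orange sprung seal disc, 44 mm wide, in the bottom of the socket: how far it is pressed down, in m. 0 = free; 0.002 = tabs just low enough to pass under the lugs; about 0.0055 = holder cammed fully tight; bottoms hard at 0.0075. Spring: 2 N preload plus 1.6 N per mm.
- lens: Bystander, to be left alone: cracked amber lamp lens, a low dome 56 mm across and 23 mm high. Origin at the centre of its underside.
- knob_a: Bystander, to be left alone: black round switch knob, 42 mm across, 23 mm high. Origin at the centre of its underside.
- knob_b: Bystander, to be left alone: a second black switch knob like the first. Origin at the centre of its underside.
- latch_plate: Bystander, to be left alone: steel battery latch plate, 100 x 45 mm, 16 mm high at its +x end. Origin at the centre of its underside.
- screwdriver: Bystander, to be left alone: screwdriver lying flat, handle to its -x. Origin at the centre of its underside.
- grease_tin: Bystander, to be left alone: closed red tin, 68 mm across, 60 mm high. Origin at the centre of its underside.
- blank_cap: Bystander, to be left alone: grey plastic blanking cap, 60 mm across, 22 mm high. Origin at the centre of its underside.

How it is judged:
At the end, for the whole second after the job is handed in: The holder sits upright (within 5 degrees) and centred (grip point within 7 mm) in the socket, held down by the lugs alone with the seal pressed more than 4.5 mm, at rest and released (value of joint seal above 0.0045 m and horizontal distance between holder_grip and socket below 0.007 m and angle between holder_grip's own z axis and vertical below 0.09 rad and velocity of joint seal below 0.01 m/s); the robot touches nothing.
It fails at once if the holder loads the socket (ring, lugs and seal) with more than 40 N (contact force between holder and socket_ring above 40 N).
It fails at once if a bystander is moved by more than 20 mm (distance of any of lens, knob_a, knob_b, latch_plate, screwdriver, grease_tin, blank_cap from where it was at the start of the episode above 0.02 m).
It also fails if it takes over 72 s, if anything falls off the work surface, if the arm or the gripper's body presses on something with over 40 N, if the wrist force passes 120 N, or if a joint passes its speed limit or range.

## Working session

There is one attempt and no reset: what is moved stays moved. The work goes in short steps, Python scripts to look and compute and a tool call to move; the robot and the scene stay as the last step left them, time stands still between calls to the robot, and variables do not carry over. Pictures are saved under pics/ and viewed, and the job is handed in when it is done.

Besides the shell and the picture viewer there is one more tool, called as a command line: name --argument value ..., lists and objects as JSON in quotes. send_rows: Moves the arm, as the interface text tells. Its arguments: {"type":"object","properties":{"series":{"type":"array"},"fingers":{"type":"number"},"grip_force":{"type":"number"}},"required":["series"]}

```bash
mkdir -p pics
cat > h.py <<'E'
import numpy as np, cv2, pickle
from scipy.spatial.transform import Rotation as R
from bench import r, grab_frame
def snap(name, out):
    o=r.get_obs(); d=grab_frame(name)
    cv2.imwrite(f'pics/{out}.png', cv2.cvtColor(d['frame'],cv2.COLOR_RGB2BGR))
    d['tcp']=np.array(o['tcp_pos']); d['ori']=np.array(o['orientation'])
    pickle.dump(d,open(f'pics/{out}.pkl','wb')); return d
def ray(d,u,v):
    if 'T_tool_cam' in d:
        x,y=u-d['cx'],v-d['cy']; rr=np.hypot(x,y); th=rr/d['fx']
        k=np.sin(th)/max(rr,1e-9); c=np.array([x*k,y*k,np.cos(th)])
        T=np.array(d['T_tool_cam']); Rw=R.from_rotvec(d['ori']).as_matrix()
        return d['tcp']+Rw@T[:3,3], Rw@T[:3,:3]@c
    c=np.array([(u-d['cx'])/d['fx'],(v-d['cy'])/d['fy'],1.])
    return np.array(d['origin']), np.array(d['rotation'])@c
def onz(d,u,v,z):
    o,k=ray(d,u,v); return o+k*(z-o[2])/k[2]
def proj(d,P):
    P=np.array(P,float)
    if 'T_tool_cam' in d:
        T=np.array(d['T_tool_cam']); Rw=R.from_rotvec(d['ori']).as_matrix()
        c=T[:3,:3].T@(Rw.T@(P-d['tcp'])-T[:3,3])
        th=np.arctan2(np.hypot(c[0],c[1]),c[2]); k=th*d['fx']/np.hypot(c[0],c[1])
        return d['cx']+c[0]*k, d['cy']+c[1]*k
    c=np.array(d['rotation']).T@(P-np.array(d['origin']))
    return d['cx']+d['fx']*c[0]/c[2], d['cy']+d['fy']*c[1]/c[2]
def st():
    o=r.get_obs(); print({k:np.round(v,4).tolist() for k,v in o.items()}); 
    print(R.from_rotvec(o['orientation']).as_matrix().round(4))
E
python3 -c "
from h import *
st()
for n in ['scene','side','wrist']:
    d=snap(n,n+'0'); print(n,d['fx'],d['cx'],d['cy'],d.get('origin'),d.get('rotation'),d.get('T_tool_cam'))
"
```

```text
{'clock': 0.0, 'joints': [1.1459, 0.4778, 0.0224, 1.5564, -0.0115, 1.1093, -0.0831], 'qvel': [-0.001, -0.0005, -0.0003, 0.0011, 0.0001, 0.0013, 0.0006], 'tau': [-0.0008, -59.6439, 1.6078, -28.1192, 0.0125, 0.0094, -0.0], 'tcp_pos': [0.2101, -0.6409, 0.2303], 'orientation': [-2.5433, 1.8427, 0.0025], 'contact_force': [0.7494, -0.0051, -0.5636], 'moment': [-0.0058, -0.0506, 0.0415], 'grip_width': 0.0855}
[[ 3.115e-01 -9.502e-01 -7.000e-04]
 [-9.502e-01 -3.115e-01  1.700e-03]
 [-1.800e-03  2.000e-04 -1.000e+00]]
scene 521.4524741537 272.92347087869206 222.19434488481895 [1.71233628 0.09798187 0.8722299 ] [-1.61829312 -1.69841293  0.90312465] None
side 511.18260697133536 280.3461819360935 212.41653488736887 [0.41519574 1.00921787 1.05270092] [-0.27899923  2.81809743 -1.21587542] None
wrist 325.19226210127806 283.67177310551324 207.24968420414064 None None [[ 9.99999001e-01 -4.88471265e-04 -1.32658497e-03  6.10414251e-05]
 [ 8.77971697e-04  9.50084878e-01  3.11990310e-01 -7.99541514e-02]
 [ 1.10797002e-03 -3.11991163e-01  9.50084358e-01 -1.42446593e-01]
 [ 0.00000000e+00  0.00000000e+00  0.00000000e+00  1.00000000e+00]]
```

```bash
sed -i "s/np.array(d\['rotation'\])/R.from_rotvec(d['rotation']).as_matrix()/g" h.py; grep -n rotation h.py
```

```text
16:    return np.array(d['origin']), R.from_rotvec(d['rotation']).as_matrix()@c
26:    c=R.from_rotvec(d['rotation']).as_matrix().T@(P-np.array(d['origin']))
```

View pics/scene0.png

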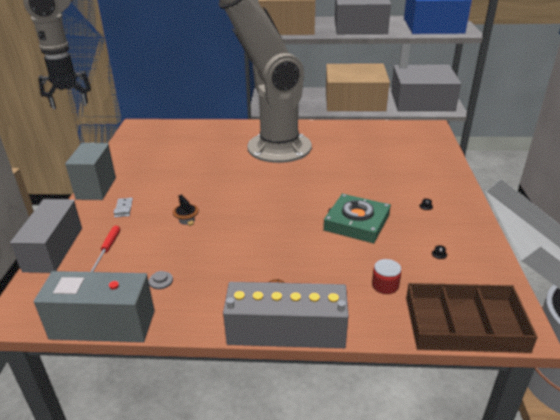

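View pics/side0.png

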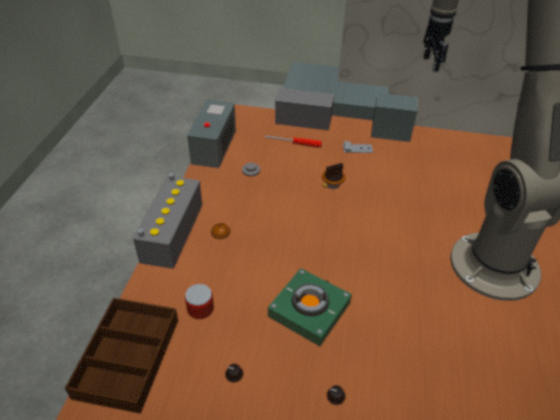

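View pics/wrist0.png

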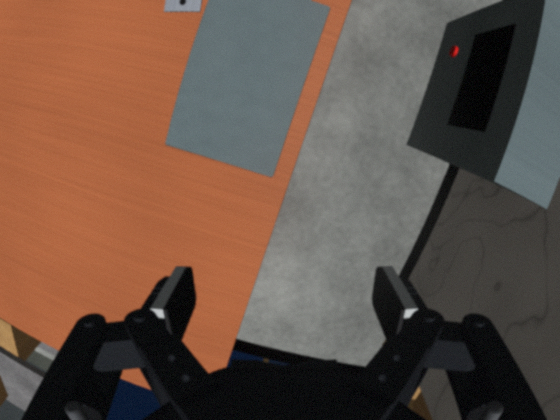

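```bash
python3 -c "
from h import *
L=lambda n:pickle.load(open(f'pics/{n}0.pkl','rb'))
s,d=L('scene'),L('side')
print('holder z.06',onz(s,185,208,.055),onz(d,334,175,.055)); print('socket',onz(s,358,211,.048),onz(d,310,299,.048))
for n,c in (('scene',(185,208)),('side',(334,175)),('scene',(358,212)),('side',(310,300))):
    im=L(n)['frame'][c[1]-50:c[1]+50,c[0]-50:c[0]+50]; im=cv2.resize(im,(400,400),interpolation=cv2.INTER_CUBIC)
    globals().setdefault('A',[]).append(im)
o=np.vstack([np.hstack(A[:2]),np.hstack(A[2:])]); cv2.imwrite('pics/crop0.png',cv2.resize(o,(600,600))[:,:,::-1])
"
```

```text
holder z.06 [ 0.49222873 -0.2435158   0.055     ] [ 0.46771938 -0.22875901  0.055     ]
socket [0.48370164 0.246778   0.048     ] [0.47102855 0.24875813 0.048     ]
```

View pics/crop0.png

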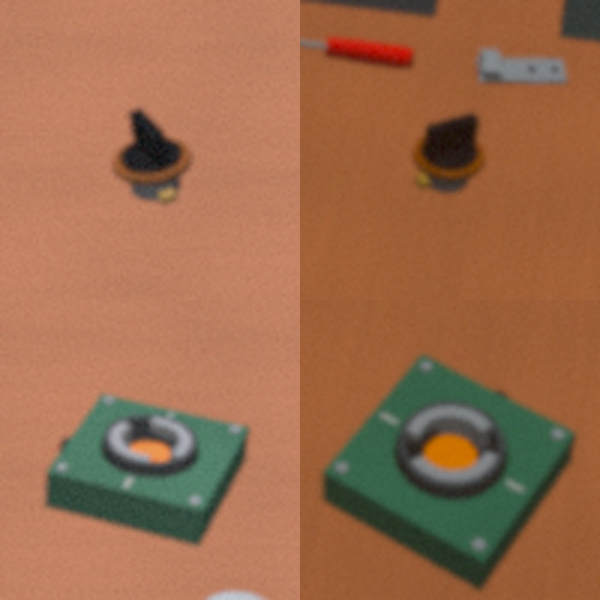

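send_rows --series '[[[-0.025,-0.032,0],[0,0,0]],[[-0.025,-0.032,0],[0,0,0]],[[-0.025,-0.032,0],[0,0,0]],[[-0.025,-0.032,0],[0,0,0]],[[-0.025,-0.032,0],[0,0,0]],[[-0.025,-0.032,0],[0,0,0]],[[-0.025,-0.032,0],[0,0,0]],[[-0.025,-0.032,0],[0,0,0]],[[-0.025,-0.032,0],[0,0,0]],[[-0.025,-0.032,0],[0,0,0]],[[-0.025,-0.032,0],[0,0,0]],[[-0.025,-0.032,0],[0,0,0]],[[0,0,0],[0,0,0]],[[0,0,0],[0,0,0]]]'

```text
clock: 1.9
tcp_pos: [0.4812, -0.2373, 0.2311]
orientation: [2.543, -1.843, -0.001]
contact_force: [-0.5, -0.3, 0.3]
grip_width: 0.0854
```

```bash
python3 -c "
from h import *
st(); snap('wrist','w1')"
```

```text
{'clock': 1.9, 'joints': [0.5081, 0.2604, -0.1979, 1.8759, 0.0604, 1.0116, -0.9697], 'qvel': [0.0164, -0.0017, 0.0164, 0.0008, -0.0015, -0.0003, -0.0007], 'tau': [-1.303, -44.1808, -1.7615, -26.7454, -0.0933, -0.0265, -0.0161], 'tcp_pos': [0.4812, -0.2373, 0.2311], 'orientation': [2.5431, -1.8433, -0.0007], 'contact_force': [-0.547, -0.3379, 0.3341], 'moment': [0.0381, -0.0146, -0.0706], 'grip_width': 0.0854}
[[ 3.112e-01 -9.504e-01 -8.000e-04]
 [-9.504e-01 -3.112e-01 -3.000e-04]
 [ 1.000e-04  8.000e-04 -1.000e+00]]
```

View pics/w1.png

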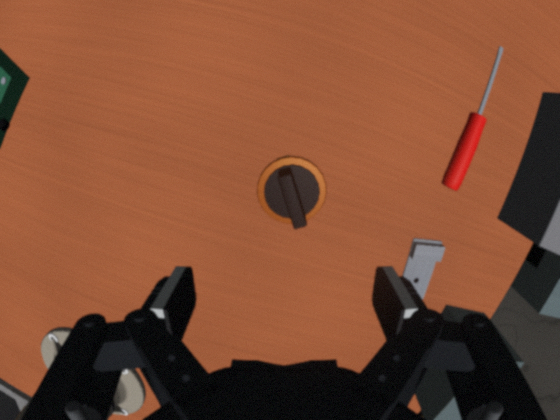

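```bash
python3 -c "
from h import *
d=pickle.load(open('pics/w1.pkl','rb')); f=d['frame']
im=f[140:250,230:360]; im=np.clip(im.astype(float)*2,0,255).astype(np.uint8)
cv2.imwrite('pics/w1c.png',cv2.resize(im,None,fx=5,fy=5,interpolation=cv2.INTER_CUBIC)[:,:,::-1])
hsv=cv2.cvtColor(f,cv2.COLOR_RGB2HSV); print(f[190,262],f[190,240],f[190,270],f[200,292])
"
```

```text
[158  88  41] [156  91  56] [53 41 41] [57 43 42]
```

View pics/w1c.png

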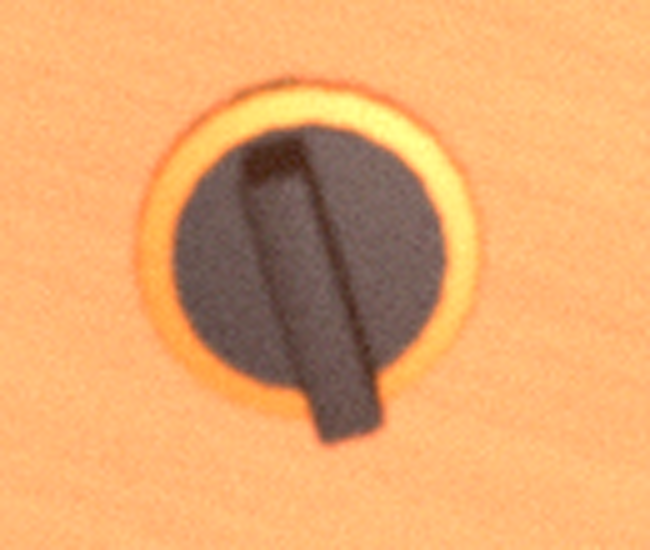

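```bash
python3 -c "
from h import *
d=pickle.load(open('pics/w1.pkl','rb'))
print('disc',onz(d,292,191.4,.04), [onz(d,230+u/5,140+v/5,.04)[:2] for u,v in((173,257),(447,257),(310,123),(310,390))])
a=onz(d,286.4,175.4,.076);b=onz(d,300.6,226.6,.076); print('bar',a,b,(a+b)/2,np.linalg.norm(a-b),np.degrees(np.arctan2(*(a-b)[[1,0]])))
Rw=R.from_rotvec(d['ori']).as_matrix()
v=Rw.T@(a-b); print('in tool',v, np.degrees(np.arctan2(v[1],v[0])))
L=lambda n:pickle.load(open(f'pics/{n}0.pkl','rb'))
for n in('scene','side'):
    print(n,proj(L(n),[*((a+b)/2)[:2],.04]))
print(Rw.T@((a+b)/2-d['tcp']))
"
```

```text
disc [ 0.47241211 -0.24912525  0.04      ] [array([ 0.46337009, -0.22140077]), array([ 0.48157019, -0.27693736]), array([ 0.49990941, -0.23994965]), array([ 0.4438645 , -0.25869424])]
bar [ 0.49469576 -0.23525812  0.076     ] [ 0.4501841  -0.26463073  0.076     ] [ 0.47243993 -0.24994443  0.076     ] 0.05332952839866941 33.420247631083804
in tool [-1.40641383e-02 -5.14415848e-02 -4.43588908e-05] -105.29099792304018
scene (np.float64(184.7682174803262), np.float64(208.49705334746739))
side (np.float64(332.84684032672385), np.float64(174.32526412039724))
[0.00925791 0.01209262 0.15508567]
```

```bash
python3 -c "
from h import *
A=[]
for n in('scene','side'):
    d=pickle.load(open(f'pics/{n}0.pkl','rb'))
    N=400; g=np.linspace(-.07,.07,N); X,Y=np.meshgrid(.477+g,.248-g) 
    m=np.array([proj(d,[x,y,.05]) for x,y in zip(X.ravel(),Y.ravel())],np.float32).reshape(N,N,2)
    A.append(cv2.remap(d['frame'],m[...,0],m[...,1],cv2.INTER_CUBIC))
cv2.imwrite('pics/rect.png',np.hstack(A)[:,:,::-1])"
```

```text
(no output)
```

View pics/rect.png

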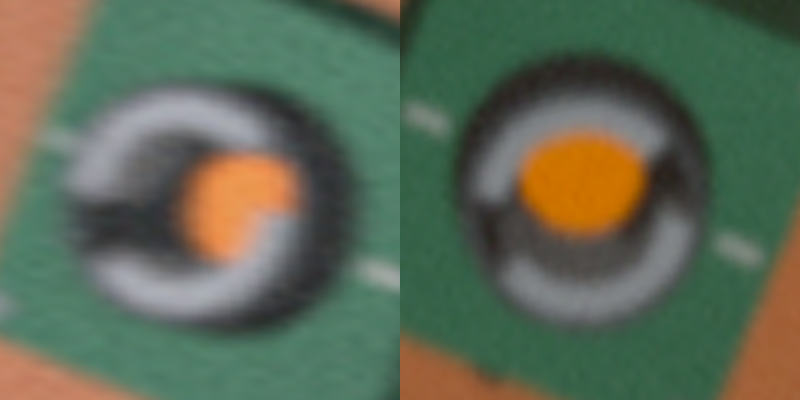

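send_rows --series '[[[0.009,0.012,0],[0,0,-1]],[[0,0,0],[0,0,-1]],[[0,0,0],[0,0,-1]],[[0,0,0],[0,0,-1]],[[0,0,0],[0,0,-1]],[[0,0,0],[0,0,-1]],[[0,0,0],[0,0,-1]],[[0,0,0],[0,0,-1]],[[0,0,0],[0,0,-1]],[[0,0,0],[0,0,-1]],[[0,0,0],[0,0,-1]],[[0,0,0],[0,0,-1]],[[0,0,0],[0,0,-1]],[[0,0,0],[0,0,-1]],[[0,0,0],[0,0,-1]],[[0,0,0],[0,0,-1]],[[0,0,0],[0,0,-1]],[[0,0,0],[0,0,-1]],[[0,0,0],[0,0,-1]],[[0,0,0],[0,0,-1]]]'

```text
clock: 4.45
tcp_pos: [0.4721, -0.2506, 0.2312]
orientation: [3.047, 0.764, -0.001]
contact_force: [-0.6, 0.1, 0.6]
grip_width: 0.085
```

```bash
python3 -c "
from h import *
st()"
```

```text
{'clock': 4.45, 'joints': [0.7597, 0.2838, -0.4644, 1.8659, 0.1479, 1.026, 0.7256], 'qvel': [0.0959, 0.014, -0.1149, -0.0044, 0.0404, 0.0081, 0.6548], 'tau': [-0.6084, -43.8173, -2.768, -26.5824, -0.0402, -0.0079, -0.8772], 'tcp_pos': [0.4721, -0.2506, 0.2312], 'orientation': [3.047, 0.7639, -0.0011], 'contact_force': [-0.586, 0.0719, 0.5715], 'moment': [0.045, -0.0045, 0.0041], 'grip_width': 0.085}
[[ 8.817e-01  4.718e-01 -6.000e-04]
 [ 4.718e-01 -8.817e-01 -5.000e-04]
 [-8.000e-04  1.000e-04 -1.000e+00]]
```

send_rows --series '[[[0,0,0],[0,0,-1]],[[0,0,0],[0,0,-1]],[[0,0,0],[0,0,-1]],[[0,0,0],[0,0,-1]],[[0,0,0],[0,0,-1]],[[0,0,0],[0,0,-1]],[[0,0,0],[0,0,-1]],[[0,0,0],[0,0,-1]],[[0,0,0],[0,0,-1]],[[0,0,0],[0,0,-1]],[[0,0,0],[0,0,-1]],[[0,0,0],[0,0,-1]],[[0,0,0],[0,0,-1]],[[0,0,0],[0,0,-1]],[[0,0,0],[0,0,-1]],[[0,0,0],[0,0,-1]],[[0,0,0],[0,0,-1]],[[0,0,0],[0,0,-1]],[[0,0,0],[0,0,-1]],[[0,0,0],[0,0,0]]]'

```text
clock: 6.95
tcp_pos: [0.4722, -0.2504, 0.2311]
orientation: [-1.5, -2.76, 0.001]
contact_force: [0.4, -0.4, 0.9]
grip_width: 0.0855
```

```bash
python3 -c "
from h import *
st(); d=snap('wrist','w2'); print(proj(d,[.4724,-.2495,.04]))
im=d['frame'][130:260,210:360]; im=np.clip(im.astype(float)*2,0,255).astype(np.uint8)
cv2.imwrite('pics/w2c.png',cv2.resize(im,None,fx=4,fy=4,interpolation=cv2.INTER_CUBIC)[:,:,::-1])
"
```

```text
{'clock': 6.95, 'joints': [0.9948, 0.339, -0.7614, 1.8515, 0.2671, 1.0564, 2.2746], 'qvel': [-0.0099, -0.0028, 0.004, -0.0015, -0.0029, 0.0018, -0.0373], 'tau': [-0.009, -42.379, -6.463, -26.4169, 0.0416, 0.0091, 0.4596], 'tcp_pos': [0.4722, -0.2504, 0.2311], 'orientation': [-1.4998, -2.76, 0.0008], 'contact_force': [0.4148, -0.4499, 0.9453], 'moment': [-0.0184, 0.0056, 0.0459], 'grip_width': 0.0855}
[[-5.440e-01  8.391e-01 -6.000e-04]
 [ 8.391e-01  5.440e-01 -2.000e-04]
 [ 2.000e-04 -7.000e-04 -1.000e+00]]
(np.float64(284.04620368769537), np.float64(181.32898305112604))
```

View pics/w2c.png

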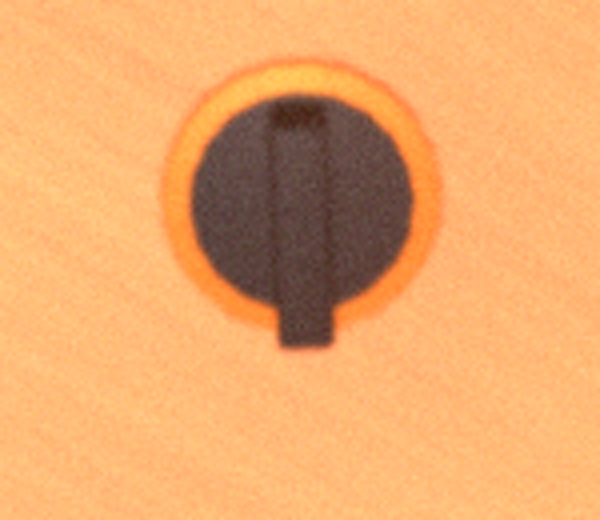

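```bash
python3 -c "
from h import *
d=pickle.load(open('pics/w2.pkl','rb')); Rw=R.from_rotvec(d['ori']).as_matrix()
c=onz(d,285.5,180,.04);a=onz(d,284.5,162.2,.076);b=onz(d,286.75,216.5,.076)
v=a-b; print(c,(a+b)/2,np.linalg.norm(v),np.degrees(np.arctan2(v[1],v[0])), np.degrees(np.arctan2(*(Rw.T@v)[[1,0]])))
m=np.array([.4724,-.2495,.062]); m[:2]=(m[:2]+(c[:2]*.5+(a+b)[:2]/4))/2; print(m, Rw.T@(m-d['tcp']))
"
```

```text
[ 0.47035663 -0.24899839  0.04      ] [ 0.47131266 -0.24847369  0.076     ] 0.05351882153183064 -144.7051446617059 -92.33513125769132
[ 0.47161732 -0.24911802  0.062     ] [0.00138942 0.00033818 0.16906969]
```

send_rows --series '[[[0.0014,0.0003,0.03],[0,0,-0.25]],[[0,0,0.03],[0,0,0]],[[0,0,0.03],[0,0,0]],[[0,0,0.03],[0,0,0]],[[0,0,0.025],[0,0,0]],[[0,0,0.02],[0,0,0]],[[0,0,0.015],[0,0,0]],[[0,0,0.005],[0,0,0]],[[0,0,0],[0,0,0]]]'

```text
clock: 8.12
tcp_pos: [0.4728, -0.2477, 0.0464]
orientation: [1.465, 2.779, -0.0]
contact_force: [1.2, -0.2, 0.3]
grip_width: 0.0852
```

send_rows --series '[[[0,0,0],[0,0,0]],[[0,0,0],[0,0,0]],[[0,0,0],[0,0,0]],[[0,0,0],[0,0,0]],[[0,0,0],[0,0,0]],[[0,0,0],[0,0,0]],[[0,0,0],[0,0,0]],[[0,0,0],[0,0,0]]]' --fingers 255 --grip_force 60

```text
clock: 9.12
tcp_pos: [0.4728, -0.2478, 0.0465]
orientation: [1.465, 2.779, -0.0]
contact_force: [-0.5, 0.4, 5.3]
grip_width: 0.0134
```

```bash
python3 -c "
from h import *
st(); d=snap('wrist','w3');snap('side','s3')"
```

```text
{'clock': 9.125, 'joints': [0.8582, 0.5831, -0.6262, 1.9995, 0.5127, 0.7183, 2.0853], 'qvel': [-0.0001, -0.0, -0.0012, 0.0024, 0.0002, -0.0003, 0.0001], 'tau': [-0.2624, -48.9828, -7.6221, -17.2174, 0.092, -0.3345, 0.0151], 'tcp_pos': [0.4728, -0.2478, 0.0465], 'orientation': [1.4651, 2.7786, -0.0002], 'contact_force': [-0.5132, 0.3891, 5.3448], 'moment': [0.0514, 0.2538, -0.0372], 'grip_width': 0.0134}
[[-5.649e-01  8.252e-01  2.000e-04]
 [ 8.252e-01  5.649e-01 -3.000e-04]
 [-4.000e-04  0.000e+00 -1.000e+00]]
```

View pics/w3.png

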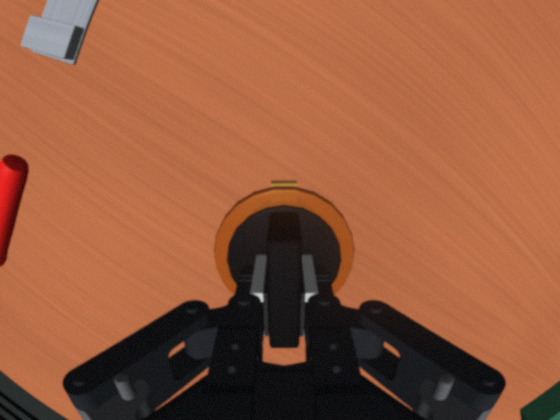

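```bash
python3 -c "
from h import *
d=pickle.load(open('pics/w3.pkl','rb')); Rw=R.from_rotvec(d['ori']).as_matrix()
t=lambda u,v,z:Rw.T@(onz(d,u,v,z)-d['tcp'])
print(t(284,206,.04),'expect y -30', t(284,187,.036),'-38',t(284,186.5,.028), t(284,212,.076),'bar far end -28')
print(t(229,245,.04),t(341,245,.04))
im=d['frame'][170:300,200:370]; im=np.clip(im.astype(float)*2.5,0,255).astype(np.uint8)
cv2.imwrite('pics/w3c.png',cv2.resize(im,None,fx=4,fy=4,interpolation=cv2.INTER_CUBIC)[:,:,::-1])
"
```

```text
[ 0.00029204 -0.03213826  0.00651405] expect y -30 [ 0.00030383 -0.04054826  0.01051368] -38 [ 0.00031651 -0.03870596  0.01851376] [ 0.00023576 -0.04158494 -0.02948634] bar far end -28
[-0.02772202 -0.0112839   0.006525  ] [ 0.02933905 -0.01120298  0.0065045 ]
```

View pics/w3c.png

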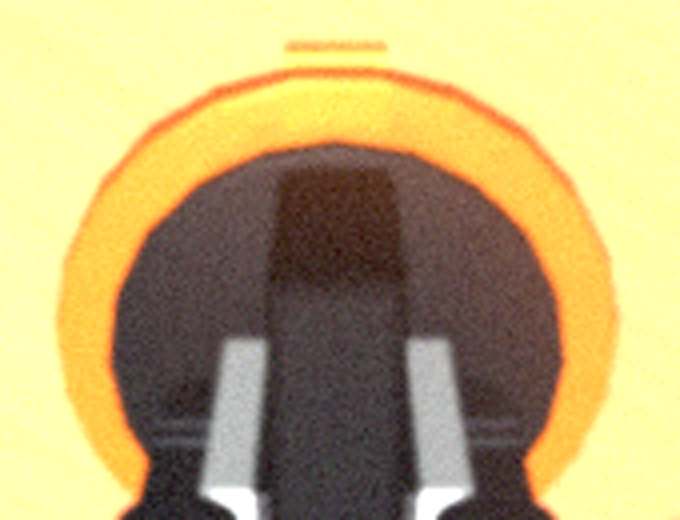

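send_rows --series '[[[0,0,-0.01],[0,0,0]],[[0,0,-0.02],[0,0,0]],[[0,0,-0.03],[0,0,0]],[[0,0,-0.03],[0,0,0]],[[0,0,-0.03],[0,0,0]],[[0.029,0.0267,0],[0,0,0]],[[0.029,0.0267,0],[0,0,0]],[[0.029,0.0267,0],[0,0,0]],[[0.029,0.0267,0],[0,0,0]],[[0.029,0.0267,0],[0,0,0]],[[0.029,0.0267,0],[0,0,0]],[[0.029,0.0267,0],[0,0,0]],[[0.029,0.0267,0],[0,0,0]],[[0.029,0.0267,0],[0,0,0]],[[0.029,0.0267,0],[0,0,0]],[[0.029,0.0267,0],[0,0,0]],[[0.029,0.0267,0],[0,0,0]],[[0.029,0.0267,0],[0,0,0]],[[0.029,0.0267,0],[0,0,0]],[[0,0,0],[0,0,0]]]'

```text
clock: 11.72
tcp_pos: [0.5505, 0.3029, 0.1678]
orientation: [-1.457, -2.781, -0.005]
contact_force: [0.0, 0.2, -1.8]
grip_width: 0.0127
```

send_rows --series '[[[0,0,0],[0,0,0]],[[0,0,0],[0,0,0]]]'

```text
clock: 11.98
tcp_pos: [0.552, 0.2968, 0.1665]
orientation: [1.467, 2.777, -0.001]
contact_force: [-0.2, 0.9, -2.6]
grip_width: 0.013
```

```bash
python3 -c "
from h import *
st(); d=snap('wrist','w4')"
```

```text
{'clock': 11.975, 'joints': [-0.0339, 0.5855, -0.7847, 1.6971, 0.4662, 1.0562, 1.1984], 'qvel': [0.0023, 0.0018, 0.0005, -0.0013, 0.0018, -0.004, -0.0025], 'tau': [-0.6006, -57.1085, -11.7908, -25.3591, -0.0188, -0.0059, 0.0078], 'tcp_pos': [0.552, 0.2968, 0.1665], 'orientation': [1.4673, 2.7772, -0.0014], 'contact_force': [-0.194, 0.8718, -2.6166], 'moment': [-0.0536, 0.0085, 0.0239], 'grip_width': 0.013}
[[-5.636e-01  8.261e-01  2.000e-04]
 [ 8.261e-01  5.636e-01 -1.100e-03]
 [-1.000e-03 -5.000e-04 -1.000e+00]]
```

View pics/w4.png

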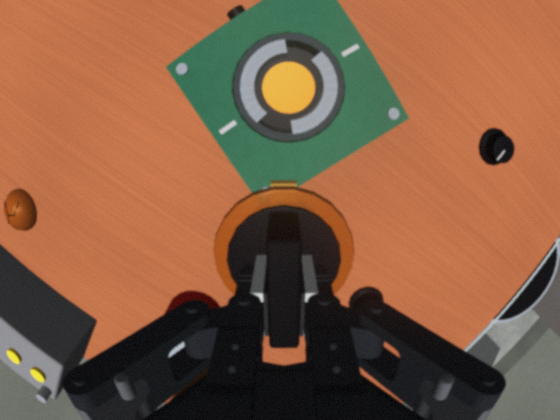

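```bash
python3 -c "
from h import *
d=pickle.load(open('pics/w4.pkl','rb'))
im=d['frame'][20:155,210:370]
cv2.imwrite('pics/w4c.png',cv2.resize(im,None,fx=4,fy=4,interpolation=cv2.INTER_CUBIC)[:,:,::-1])
"
```

```text
(no output)
```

View pics/w4c.png

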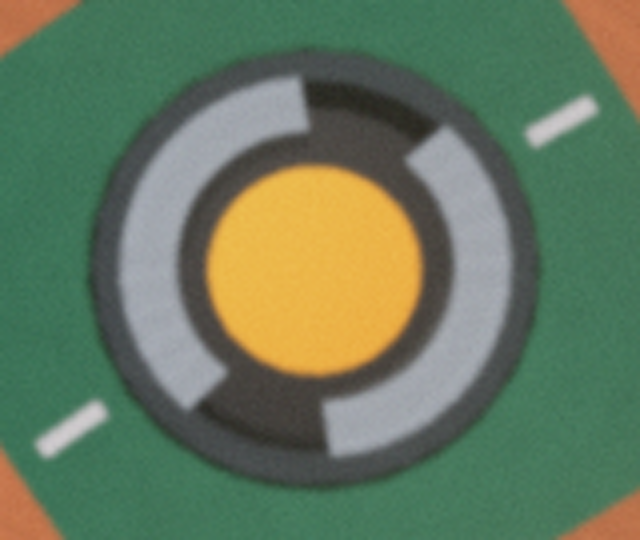

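```bash
python3 -c "
from h import *
d=pickle.load(open('pics/w4.pkl','rb')); Rw=R.from_rotvec(d['ori']).as_matrix()
p=lambda u,v,z:onz(d,210+u/4,20+v/4,z)[:2]
m1=p(562,121,.04);m2=p(72,430,.04);print('marks',(m1+m2)/2,np.linalg.norm(m1-m2),np.degrees(np.arctan2(*(m1-m2)[::-1])))
for z in(.043,.048,.053):
    A=[p(303,77,z),p(310,130,z),p(447,126,z),p(407,160,z)];B=[p(191,410,z),p(228,374,z),p(332,457,z),p(322,404,z)]
    c=(sum(A)+sum(B))/8
    # order: A left pairs with B right
    print(z,c,[round(float(np.linalg.norm(q-c)*1e3),1) for q in A+B],[round(float(np.degrees(np.arctan2(*(q-c)[::-1]))),1) for q in A+B])
    print(' circle pts',(p(119,267,z)+p(513,267,z))/2)
    print(' outer', [p(*q,z).round(4).tolist() for q in((90,268),(540,268),(316,50),(316,488))])
"
```

```text
marks [0.47170163 0.24737288] 0.12016418679691512 157.28192133346096
0.043 [0.47114612 0.24736028] [39.4, 28.1, 39.3, 28.5, 39.0, 28.5, 39.3, 28.3] [-141.6, -142.7, 172.9, 175.2, -6.8, -4.9, 38.7, 36.3]
 circle pts [0.47084205 0.24694167]
 outer [[0.4967, 0.2093], [0.4452, 0.2843], [0.4341, 0.2218], [0.5089, 0.2729]]
0.048 [0.47140958 0.24743805] [38.6, 27.6, 38.5, 27.9, 38.2, 28.0, 38.6, 27.8] [-141.6, -142.7, 172.9, 175.2, -6.8, -4.9, 38.7, 36.3]
 circle pts [0.47111123 0.24702731]
 outer [[0.4964, 0.2101], [0.4459, 0.2836], [0.435, 0.2223], [0.5085, 0.2725]]
0.053 [0.47167304 0.24751582] [37.9, 27.1, 37.8, 27.4, 37.5, 27.4, 37.8, 27.2] [-141.6, -142.7, 172.9, 175.2, -6.8, -4.9, 38.7, 36.3]
 circle pts [0.47138041 0.24711295]
 outer [[0.4962, 0.2109], [0.4467, 0.283], [0.436, 0.2229], [0.508, 0.2721]]
```

send_rows --series '[[[0.0007,-0.0185,0],[0,0,0]],[[0.0007,-0.0185,0],[0,0,0]],[[0.0007,-0.0185,0],[0,0,0]],[[0.0007,-0.0185,0],[0,0,0]],[[0.0007,-0.0185,0],[0,0,0]],[[0,0,0.01],[0,0,0.92]],[[0,0,0.015],[0,0,0.92]],[[0,0,0.015],[0,0,0.92]],[[0,0,0.01],[0,0,0.92]],[[0,0,0],[0,0,0]],[[0,0,0],[0,0,0]],[[0,0,0],[0,0,0]]]'

```text
clock: 13.52
tcp_pos: [0.4738, 0.2491, 0.1169]
orientation: [1.89, 2.509, 0.001]
contact_force: [0.6, -0.7, -2.0]
grip_width: 0.013
```

```bash
python3 -c "
from h import *
st(); d=snap('wrist','w5');d=snap('side','s5');d=snap('scene','c5')
A=[]
for n in('c5','s5'):
    d=pickle.load(open(f'pics/{n}.pkl','rb')); u,v=map(int,proj(d,[.4717,.2475,.07])); A.append(cv2.resize(d['frame'][v-45:v+45,u-45:u+45],(400,400),interpolation=cv2.INTER_CUBIC))
cv2.imwrite('pics/c5x.png',np.hstack(A)[:,:,::-1])
"
```

```text
{'clock': 13.525, 'joints': [-0.0255, 0.4922, -0.7265, 1.9548, 0.4306, 0.8522, 0.8673], 'qvel': [-0.0031, 0.0008, 0.002, 0.0022, -0.0007, -0.0009, -0.0045], 'tau': [0.0066, -48.7694, -8.4285, -22.2273, 0.0097, 0.0094, 0.015], 'tcp_pos': [0.4738, 0.2491, 0.1169], 'orientation': [1.8898, 2.509, 0.0014], 'contact_force': [0.5782, -0.744, -1.9882], 'moment': [0.0001, -0.0313, -0.0014], 'grip_width': 0.013}
[[-2.761e-01  9.611e-01  9.000e-04]
 [ 9.611e-01  2.761e-01  4.000e-04]
 [ 1.000e-04  1.000e-03 -1.000e+00]]
```

View pics/w5.png

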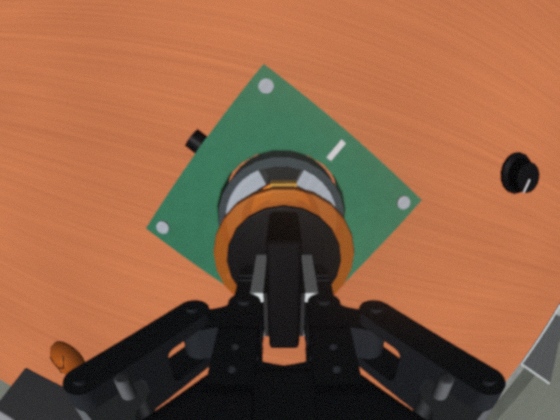

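View pics/c5x.png

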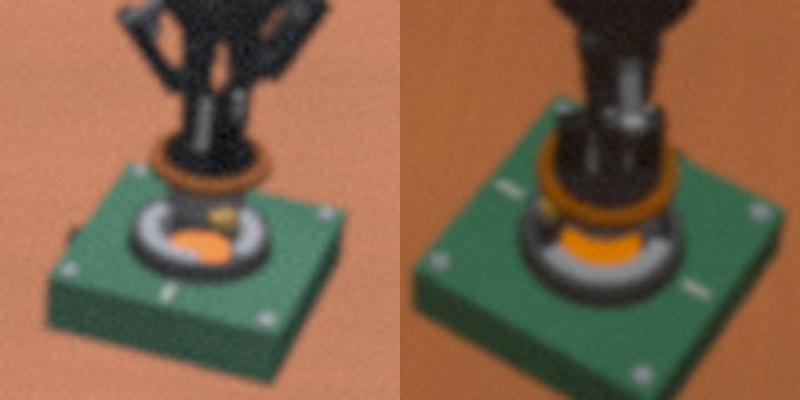

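send_rows --series '[[[-0.0015,0,0.005],[0,0,0]],[[0,0,0.005],[0,0,0]],[[0,0,0.004],[0,0,0]],[[0,0,0.002],[0,0,0]],[[0,0,0],[0,0,0]]]'

```text
clock: 14.3
tcp_pos: [0.4737, 0.2477, 0.1001]
orientation: [-1.89, -2.509, 0.0]
contact_force: [0.6, -1.1, -1.6]
grip_width: 0.0135
```

send_rows --series '[[[0,0,0.001],[0,0,0]],[[0,0,0.001],[0,0,0]],[[0,0,0.001],[0,0,0]],[[0,0,0.001],[0,0,0]],[[0,0,0],[0,0,0]]]'

```text
clock: 14.92
tcp_pos: [0.4737, 0.2476, 0.0962]
orientation: [-1.891, -2.509, 0.0]
contact_force: [0.2, -0.7, -2.3]
grip_width: 0.0131
```

```bash
python3 -c "
from h import *
st(); d=snap('scene','c6')
u,v=map(int,proj(d,[.4717,.2475,.06])); cv2.imwrite('pics/c6x.png',cv2.resize(d['frame'][v-40:v+40,u-40:u+40],(480,480),interpolation=cv2.INTER_CUBIC)[:,:,::-1])"
```

```text
{'clock': 14.925, 'joints': [-0.0406, 0.5203, -0.7067, 1.9695, 0.4591, 0.816, 0.8451], 'qvel': [0.0005, -0.0027, -0.0009, 0.0003, -0.002, 0.0014, 0.002], 'tau': [-0.0112, -49.8559, -8.5885, -21.2338, 0.0172, -0.007, -0.0071], 'tcp_pos': [0.4737, 0.2476, 0.0962], 'orientation': [-1.8907, -2.5089, 0.0002], 'contact_force': [0.2406, -0.6763, -2.3372], 'moment': [-0.0261, 0.005, 0.0185], 'grip_width': 0.0131}
[[-2.756e-01  9.613e-01 -1.000e-04]
 [ 9.613e-01  2.756e-01 -1.000e-04]
 [-0.000e+00 -1.000e-04 -1.000e+00]]
```

View pics/c6x.png

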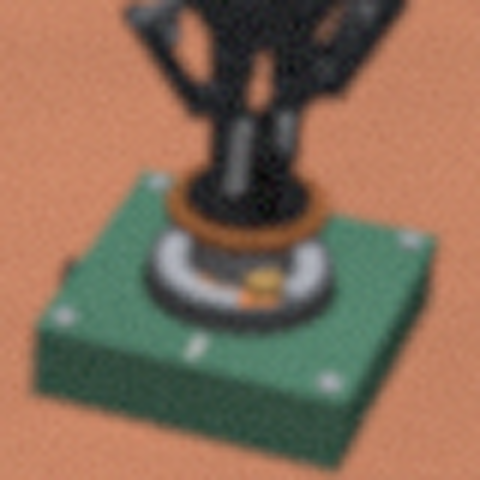

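send_rows --series '[[[0,0,0.001],[0,0,0]],[[0,0,0.001],[0,0,0]],[[0,0,0.001],[0,0,0]],[[0,0,0],[0,0,0]]]'

```text
clock: 15.48
tcp_pos: [0.4737, 0.2477, 0.0932]
orientation: [-1.891, -2.509, 0.0]
contact_force: [-1.1, 0.0, -2.1]
grip_width: 0.0135
```

send_rows --series '[[[0,0,0.001],[0,0,0]],[[0,0,0.001],[0,0,0]],[[0,0,0.001],[0,0,0]],[[0,0,0],[0,0,0]]]'

```text
clock: 15.98
tcp_pos: [0.4737, 0.2476, 0.0902]
orientation: [-1.891, -2.509, 0.0]
contact_force: [-0.3, 0.2, -2.2]
grip_width: 0.0131
```

send_rows --series '[[[0,0,0.001],[0,0,0]],[[0,0,0.001],[0,0,0]],[[0,0,0],[0,0,0]]]'

```text
clock: 16.35
tcp_pos: [0.4737, 0.2476, 0.0882]
orientation: [-1.891, -2.509, 0.0]
contact_force: [-0.5, 0.1, -2.1]
grip_width: 0.0129
```

send_rows --series '[[[0,0,0.001],[0,0,0]],[[0,0,0.001],[0,0,0]],[[0,0,0],[0,0,0]]]'

```text
clock: 16.73
tcp_pos: [0.4737, 0.2476, 0.0862]
orientation: [-1.891, -2.509, 0.0]
contact_force: [0.0, -0.3, -2.0]
grip_width: 0.0131
```

send_rows --series '[[[0,0,0.001],[0,0,0]],[[0,0,0.001],[0,0,0]],[[0,0,0],[0,0,0]]]'

```text
clock: 17.1
tcp_pos: [0.4737, 0.2476, 0.0842]
orientation: [-1.891, -2.509, 0.0]
contact_force: [-0.2, 0.3, -1.7]
grip_width: 0.0128
```

send_rows --series '[[[0,0,0.001],[0,0,0]],[[0,0,0.001],[0,0,0]],[[0,0,0],[0,0,0]]]'

```text
clock: 17.48
tcp_pos: [0.4737, 0.2476, 0.0822]
orientation: [-1.891, -2.509, 0.0]
contact_force: [0.1, -0.2, -1.6]
grip_width: 0.0133
```

send_rows --series '[[[0,0,0.001],[0,0,0]],[[0,0,0.001],[0,0,0]],[[0,0,0],[0,0,0]]]'

```text
clock: 17.85
tcp_pos: [0.4738, 0.2477, 0.0804]
orientation: [1.891, 2.509, -0.0]
contact_force: [0.4, 0.8, -0.7]
grip_width: 0.0133
```

send_rows --series '[[[0,0,0.001],[0,0,0]],[[0,0,0.001],[0,0,0]],[[0,0,0],[0,0,0]]]'

```text
clock: 18.23
tcp_pos: [0.4739, 0.2477, 0.0785]
orientation: [1.891, 2.509, 0.0]
contact_force: [-1.6, -0.4, 1.8]
grip_width: 0.0132
```

```bash
python3 -c "
from h import *
st()"
```

```text
{'clock': 18.225, 'joints': [-0.0568, 0.5455, -0.6883, 1.98, 0.4857, 0.7844, 0.8229], 'qvel': [0.0018, -0.0006, 0.0007, 0.0005, -0.0016, -0.0011, 0.0016], 'tau': [-0.2807, -48.6053, -8.3446, -19.7189, 0.091, -0.4499, -0.0107], 'tcp_pos': [0.4739, 0.2477, 0.0785], 'orientation': [1.8906, 2.5088, 0.0001], 'contact_force': [-1.6216, -0.3751, 1.8321], 'moment': [-0.2063, 0.1817, 0.0023], 'grip_width': 0.0132}
[[-2.756e-01  9.613e-01  2.000e-04]
 [ 9.613e-01  2.756e-01 -1.000e-04]
 [-1.000e-04  2.000e-04 -1.000e+00]]
```

send_rows --series '[[[0,0,0.001],[0,0,0]],[[0,0,0.001],[0,0,0]],[[0,0,0],[0,0,0]],[[0,0,0],[0,0,0]]]'

```text
clock: 18.73
tcp_pos: [0.4739, 0.2477, 0.0765]
orientation: [1.891, 2.509, 0.0]
contact_force: [-1.3, -2.1, 5.7]
grip_width: 0.0132
```

send_rows --series '[[[-0.0001,0,0],[0,0,0.6]],[[-0.0001,0,0],[0,0,0.6]],[[-0.0001,0,0],[0,0,0.6]],[[-0.0001,0,0],[0,0,0.6]],[[0,0,0],[0,0,0]]]'

```text
clock: 19.35
tcp_pos: [0.4746, 0.2479, 0.0768]
orientation: [2.143, 2.297, 0.003]
contact_force: [-0.0, -0.8, 4.7]
grip_width: 0.0129
```

```bash
python3 -c "
from h import *
st()"
```

```text
{'clock': 19.35, 'joints': [-0.0949, 0.534, -0.6369, 1.9829, 0.4523, 0.7657, 0.6418], 'qvel': [0.0022, 0.0012, -0.0038, -0.0005, 0.0022, 0.0009, 0.0122], 'tau': [-0.2743, -47.5757, -7.1167, -18.4683, 0.0534, -0.2043, -0.1266], 'tcp_pos': [0.4746, 0.2479, 0.0768], 'orientation': [2.1428, 2.2968, 0.0029], 'contact_force': [-0.0439, -0.7906, 4.6991], 'moment': [-0.1212, 0.0755, -0.0616], 'grip_width': 0.0129}
[[-0.0693  0.9976  0.0016]
 [ 0.9976  0.0693  0.0011]
 [ 0.001   0.0016 -1.    ]]
```

send_rows --series '[[[-0.0003,-0.0003,0.0004],[0,0,0.6]],[[-0.0003,-0.0002,0.0004],[0,0,0.6]],[[-0.0001,0,0.0004],[0,0,0.6]],[[-0.0001,0,0.0003],[0,0,0.6]],[[0,0,0],[0,0,0]]]'

```text
clock: 19.98
tcp_pos: [0.4745, 0.2475, 0.0757]
orientation: [2.371, 2.06, 0.005]
contact_force: [0.3, 0.0, 7.2]
grip_width: 0.0133
```

```bash
python3 -c "
from h import *
st()"
```

```text
{'clock': 19.975, 'joints': [-0.1325, 0.5223, -0.5863, 1.9873, 0.4179, 0.7487, 0.4622], 'qvel': [0.0021, 0.0002, -0.0025, -0.0014, 0.001, 0.002, 0.015], 'tau': [-0.2607, -46.6164, -6.1562, -17.6768, 0.0169, -0.1199, -0.1287], 'tcp_pos': [0.4745, 0.2475, 0.0757], 'orientation': [2.3711, 2.0603, 0.0047], 'contact_force': [0.2531, 0.0203, 7.1641], 'moment': [-0.0742, 0.0474, -0.073], 'grip_width': 0.0133}
[[ 0.1396  0.9902  0.0025]
 [ 0.9902 -0.1396  0.0016]
 [ 0.002   0.0023 -1.    ]]
```

send_rows --series '[[[-0.0001,-0.0002,0.0004],[0,0,0.6]],[[-0.0001,-0.0001,0.0004],[0,0,0.6]],[[-0.0001,0,0.0004],[0,0,0.6]],[[-0.0001,0,0.0004],[0,0,0.6]],[[0,0,0],[0,0,0]]]'

```text
clock: 20.6
tcp_pos: [0.4744, 0.2473, 0.0744]
orientation: [2.574, 1.801, 0.006]
contact_force: [0.6, -0.4, 9.6]
grip_width: 0.0133
```

send_rows --series '[[[-0.0001,0,0.0003],[0,0,0.6]],[[-0.0001,0,0.0003],[0,0,0.6]],[[-0.0001,0,0.0002],[0,0,0.6]],[[0,0,0],[0,0,0]]]'

```text
clock: 21.1
tcp_pos: [0.4744, 0.2471, 0.0737]
orientation: [2.707, 1.594, 0.006]
contact_force: [-0.7, -1.1, 10.3]
grip_width: 0.013
```

```bash
python3 -c "
from h import *
st()"
```

```text
{'clock': 21.1, 'joints': [-0.201, 0.5053, -0.4969, 1.9942, 0.357, 0.7229, 0.1485], 'qvel': [0.0033, 0.0002, -0.0049, -0.0002, 0.0012, 0.0006, 0.0148], 'tau': [-0.3518, -45.1943, -4.794, -16.8743, -0.039, -0.2188, -0.1544], 'tcp_pos': [0.4744, 0.2471, 0.0737], 'orientation': [2.7071, 1.5941, 0.0062], 'contact_force': [-0.6592, -1.0685, 10.3192], 'moment': [-0.1371, 0.0915, -0.0118], 'grip_width': 0.013}
[[ 0.4851  0.8745  0.0034]
 [ 0.8745 -0.4851  0.002 ]
 [ 0.0034  0.002  -1.    ]]
```

send_rows --series '[[[-0.0004,0,0],[0,0,0.6]],[[-0.0004,0,0],[0,0,0.6]],[[-0.0004,0,0],[0,0,0.6]],[[-0.0002,0,0],[0,0,0.6]],[[-0.0001,0,0],[0,0,0.6]],[[0,0,0],[0,0,0]]]'

```text
clock: 21.85
tcp_pos: [0.474, 0.2462, 0.0739]
orientation: [-2.891, -1.227, -0.008]
contact_force: [0.9, 0.1, 9.5]
grip_width: 0.0128
```

```bash
python3 -c "
from h import *
st()"
```

```text
{'clock': 21.85, 'joints': [-0.2488, 0.492, -0.434, 2.0, 0.3109, 0.7081, -0.0724], 'qvel': [0.0041, 0.002, -0.0032, -0.0006, -0.0, 0.0023, 0.0109], 'tau': [-0.207, -45.0876, -3.8539, -16.3869, -0.0492, 0.0722, -0.1421], 'tcp_pos': [0.474, 0.2462, 0.0739], 'orientation': [-2.8912, -1.2269, -0.0076], 'contact_force': [0.9008, 0.1093, 9.4701], 'moment': [-0.0307, -0.0372, -0.0532], 'grip_width': 0.0128}
[[ 0.6948  0.7192  0.0041]
 [ 0.7192 -0.6948  0.0026]
 [ 0.0048  0.0011 -1.    ]]
```

send_rows --series '[[[-0.0001,0,0],[0,0,0.4]],[[-0.0001,0,0],[0,0,0.4]],[[0,0,-0.0003],[0,0,0.2]],[[0,0,-0.0003],[0,0,0.1]],[[0,0,0],[0,0,0]]]'

```text
clock: 22.48
tcp_pos: [0.4729, 0.2455, 0.0739]
orientation: [-2.946, -1.092, -0.005]
contact_force: [0.3, -0.8, 6.7]
grip_width: 0.0131
```

```bash
python3 -c "
from h import *
st()"
```

```text
{'clock': 22.475, 'joints': [-0.2664, 0.4876, -0.4118, 2.0027, 0.2946, 0.7053, -0.1512], 'qvel': [-0.0014, 0.0005, -0.0012, -0.0011, -0.0001, -0.0, 0.0032], 'tau': [0.5865, -46.4471, -3.151, -17.9595, -0.6877, -0.226, -0.8994], 'tcp_pos': [0.4729, 0.2455, 0.0739], 'orientation': [-2.9456, -1.0921, -0.0047], 'contact_force': [0.3161, -0.831, 6.6596], 'moment': [-0.132, 0.0694, 0.8751], 'grip_width': 0.0131}
[[ 7.583e-01  6.519e-01  2.700e-03]
 [ 6.519e-01 -7.583e-01  1.100e-03]
 [ 2.800e-03  9.000e-04 -1.000e+00]]
```

send_rows --series '[[[0,0,-0.0003],[0,0,-0.15]],[[0,0,-0.0003],[0,0,0]],[[0,0,0],[0,0,0]]]'

```text
clock: 22.85
tcp_pos: [0.4728, 0.2454, 0.074]
orientation: [-2.939, -1.107, -0.004]
contact_force: [2.4, 2.6, 1.6]
grip_width: 0.0132
```

send_rows --series '[[[0,0,0],[0,0,0]],[[0,0,0],[0,0,0]],[[0,0,0],[0,0,0]],[[0,0,0],[0,0,0]],[[0,0,0],[0,0,0]],[[0,0,0],[0,0,0]],[[0,0,0],[0,0,0]],[[0,0,0],[0,0,0]]]' --fingers 0

```text
clock: 23.85
tcp_pos: [0.4719, 0.2445, 0.0736]
orientation: [2.94, 1.107, 0.0]
contact_force: [0.3, 0.6, 0.4]
grip_width: 0.0852
```

```bash
python3 -c "
from h import *
st(); snap('wrist','w8')"
```

```text
{'clock': 23.85, 'joints': [-0.2631, 0.4879, -0.4146, 2.0035, 0.2948, 0.7075, -0.1408], 'qvel': [0.0008, 0.0016, -0.0001, -0.0007, 0.0002, 0.0013, 0.0003], 'tau': [0.0, -50.0909, -4.1931, -19.5559, 0.0088, 0.0017, -0.0002], 'tcp_pos': [0.4719, 0.2445, 0.0736], 'orientation': [2.9402, 1.1066, 0.0], 'contact_force': [0.2574, 0.5757, 0.3755], 'moment': [0.0008, 0.0004, 0.0406], 'grip_width': 0.0852}
[[ 0.7518  0.6594  0.    ]
 [ 0.6594 -0.7518  0.    ]
 [ 0.      0.     -1.    ]]
```

View pics/w8.png

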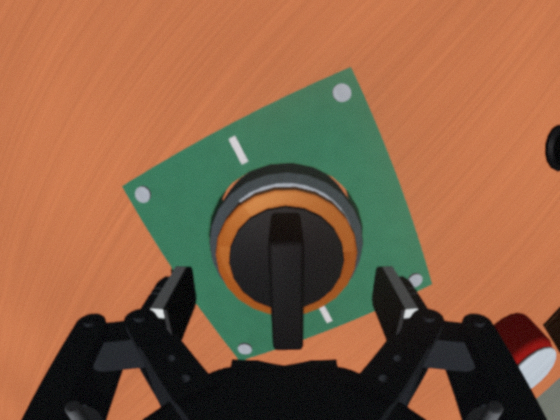

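Released; the holder sits in the ring. Retreat straight up and check.

send_rows --series '[[[0,0,-0.01],[0,0,0]],[[0,0,-0.02],[0,0,0]],[[0,0,-0.03],[0,0,0]],[[0,0,-0.04],[0,0,0]],[[0,0,-0.03],[0,0,0]],[[0,0,-0.02],[0,0,0]],[[0,0,0],[0,0,0]],[[0,0,0],[0,0,0]]]'

```text
clock: 24.9
tcp_pos: [0.4715, 0.2441, 0.223]
orientation: [2.94, 1.106, -0.001]
contact_force: [0.1, -1.1, 0.1]
grip_width: 0.0851
```

```bash
python3 -c "
from h import *
st(); w=snap('wrist','w9'); c=snap('scene','c9'); s=snap('side','s9')
A=[cv2.resize(w['frame'][120:260,210:350],(300,300),interpolation=cv2.INTER_CUBIC)]
for d in (c,s):
    u,v=map(int,proj(d,[.4717,.2475,.07])); A.append(cv2.resize(d['frame'][v-40:v+40,u-40:u+40],(300,300),interpolation=cv2.INTER_CUBIC))
cv2.imwrite('pics/fin.png',cv2.resize(np.hstack(A),(798,266))[:,:,::-1])"
```

```text
{'clock': 24.9, 'joints': [-0.1921, 0.2894, -0.4815, 1.8814, 0.1568, 1.0088, -0.0206], 'qvel': [-0.0019, 0.0121, 0.0023, 0.0089, -0.0005, -0.0004, 0.0006], 'tau': [-0.0071, -44.5557, -3.3878, -26.8596, 0.0026, -0.011, 0.0041], 'tcp_pos': [0.4715, 0.2441, 0.223], 'orientation': [2.94, 1.1065, -0.0015], 'contact_force': [0.08, -1.0991, 0.0739], 'moment': [0.0531, 0.0049, -0.012], 'grip_width': 0.0851}
[[ 7.519e-01  6.593e-01 -8.000e-04]
 [ 6.593e-01 -7.519e-01 -6.000e-04]
 [-1.000e-03 -1.000e-04 -1.000e+00]]
```

View pics/w9.png

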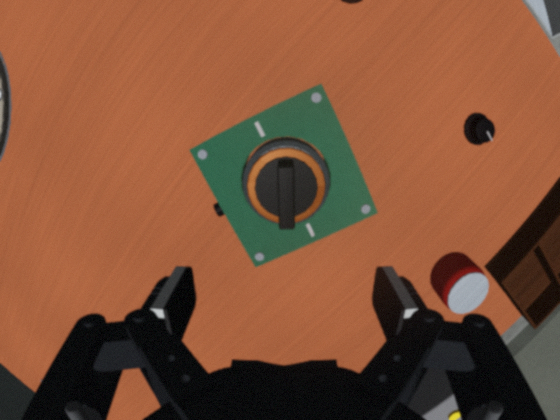

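View pics/fin.png

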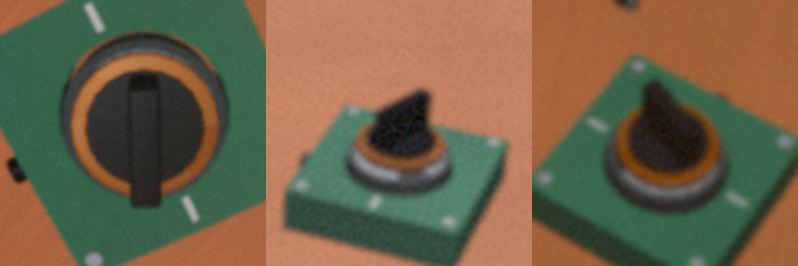

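```bash
python3 -c "
from h import *
d=pickle.load(open('pics/w9.pkl','rb'))
print(onz(d,286.6,187.6,.0675)); 
from bench import r
a=[pickle.load(open(f'pics/{n}.pkl','rb'))['frame'].astype(int) for n in('side0','s9')]
m=(np.abs(a[0]-a[1]).sum(2)>90).astype(np.uint8); n,_,s,c=cv2.connectedComponentsWithStats(m)
print([(s[i].tolist()) for i in range(1,n) if s[i,4]>25])"
```

```text
[0.47202128 0.24734189 0.0675    ]
[[346, 0, 113, 84, 2358], [460, 0, 38, 28, 297], [500, 0, 37, 179, 2497], [445, 28, 16, 15, 70], [355, 59, 73, 48, 559], [522, 66, 29, 4, 75], [328, 75, 14, 7, 41], [536, 81, 24, 16, 183], [312, 90, 28, 12, 76], [285, 92, 87, 163, 5825], [296, 104, 8, 8, 40], [329, 166, 16, 22, 182], [493, 169, 28, 44, 583], [484, 171, 10, 42, 135], [539, 174, 18, 6, 67], [527, 182, 33, 9, 66], [524, 188, 36, 35, 867], [543, 226, 11, 9, 41], [296, 277, 30, 32, 609]]
```

```bash
python3 -c "
from bench import r
r.hand_in()"
```

```text
the job is handed in; nothing more can be done
```

The holder is in the socket, turned down to its stop and released, and I handed the job in at about 25 s. No verdict is reported, so the result rests on my own checks.

**What I did:** I gripped the bar handle and measured the ring's notch middle with the wrist camera. It lies about 39° anticlockwise of the marks. The tabs went down through the notches without touching. I pressed the seal about 3 mm, twisted clockwise about 65° while following the ramps down, and met the stop at 0.9 N m. Then I let go and backed straight up.

**Last checks:**
- **Centring:** the holder is about 0.4 mm from my measured socket centre, with the camera good to about 2 mm.
- **Angle:** after release the bar stayed at about 65°, past the 45° where the ramps end. The tabs are therefore under the level part of the lugs.
- **Seal depth:** I could not read the seal joint. About 5.5 mm follows from the angle and from the depth of the descent.
- **Upright:** this was judged only from the pictures, which show no visible tilt.
- **Load:** the wrist's vertical force read at most about 10 N, roughly 12 N on the socket after adding the holder's weight.
- **Robot clear:** the gripper is open and about 15 cm above where it let go, with the force reading near zero.
- **Bystanders:** in the side view nothing changed except the arm, the holder and the socket. The arm now covers the latch plate and part of the screwdriver in that view. The arm worked well clear of both.

No check failed or disagreed.

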